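Load the filter reader and shut its hatch

TASK

Push the sample carriage in the open bay of the filter reader to the right, past its sticking point, until it is fully home against its stop. Then pick up the loose bay cover, hook its lower lip under the ledge along the bottom of the opening and swing the top edge down until the cover is flush and the spring catch has snapped over it. Don't knock over the wash bottle.

Things in the scene. Friction and masses are not known exactly. Their poses are not given: they have to be found in the camera images.
- reader: Filter reader: fixed light grey wedge-shaped bench instrument, front to the robot (-x), 156 mm deep (x -78 to 78), y -145 to 90. Its flat top slopes 10 degrees, 58 high in front, 85 at the back. Origin on the bench under the middle of the bay. Dark display and keys on the right of the top.
- bay: Opening in the reader's sloping top. Origin: middle of its lower edge, level with the top face, at (-50, 0, 62.6) mm of reader. x up the slope, y left, z out of the face. Opening x 0 to 93, y -75 to 75, floor at z -38. Seats for the cover at z -4, 5 wide, along left, right and upper edges (from x 12 up). A black reading head stands at y -70 to -40, x 15 to 86, up to z -7.
- bay_ledge (a point): Middle of the rim of the ledge along the bay's lower edge, at its underside: (0, 0, -3) mm of bay. The ledge is 3 thick, as wide as the bay, and covers a pocket reaching 13 under it (to x -13 of the bay), open below down to the bay floor.
- cover: Loose light grey bay cover, 110 to 180 g, lying on the bench outside up. Origin on the bench under its middle; x to its top edge, y left, z out. Plate x -44 to 44, y -73 to 73, z 10 to 14 mm. Underneath, two ribs (x -20 and 16, y -18 to 62, z 0 to 10) that hit the carriage's bar unless it is home. Shut, its origin lies at (47, 0, -14) of bay, axes parallel; play 2 each way.
- cover_lip (a point): Middle of the free edge of the cover's lip, at (-56, 0, 8) mm of the cover. The lip is a tongue x -56 to -36, y -60 to 60, z 6 to 10, one step lower than the plate. Shut, this point lies at (-9, 0, -6) of bay, under the ledge.
- cover_grip (a point): Middle of the upright grip bar on the cover's outside, at (3, 0, 26) mm of the cover: 12 thick along the cover's x, 64 long along y, z 14 to 32. Clear bench in front; a pipe manifold up to 121 high stands some 40 mm or more beyond the cover, so come down from above 150.
- carriage (a joint): Travel of the sample carriage to the right (-y of bay): starts at 0 to 0.003 m, 0.045 m at its stop, hidden under the reading head. A ball detent in its first 3 to 11 mm resists with up to about 12 N, then lets go; after that 1 to 2 N.
- carriage_push (a point): Middle of the left face of the carriage's upright aluminium bar, the face to push. In bay it starts near (45, 23, -19) mm and ends at (45, -22, -19). The bar is 46 long along the bay's x, 12 thick, z -30 to -8; 47 mm are free between it and the bay's left seat at the start.
- latch (a joint): Spring catch in the middle of the bay's upper edge: bevelled grey nose, 24 mm wide, reaching 5 over the opening and 11 above the face, a ribbed slide behind it. 0 = sprung out, 0.007 m = pushed back up the slope. The cover's top edge pressed down with about 3 to 8 N pushes it back; it then springs out over the plate.
- wash_bottle: White squeeze bottle with a red top, 199 mm high, standing left of the reader. Origin on its underside.
Things that resemble listed ones, but are neither listed nor needed, are in the scene too. There is more than one size of the cover; the job needs the larger.

How it is judged:
By the outcome, as a careful person would: the job done as asked, in the order asked, and still so for the second after the job is handed in, with the robot touching nothing.
It also fails if it takes over 54 s, if anything falls off the work surface, if the arm or the gripper's body presses on something with over 40 N, if the wrist force passes 120 N, or if a joint passes its speed limit or range.

ROBOT

A 7-joint arm with a two-finger parallel gripper is mounted at the origin on a cart in front of the work surface, level with it; the furniture and walls round the work are solid. World frame = base frame: x ahead of the robot, y to its left, z up, the work surface at z = 0. Lengths are in m, angles in rad, forces in N, time in s.
With the tool pointing down it reaches from about 0.4 to 0.85 m from the base axis. Payload 4.5 kg.
Tool frame: the origin (TCP) lies on the centre line of the jaws, within the pads' length; the fingertips stand r.tips_ahead ahead of it and the grasp point (between the pads) is the TCP (r.tips_ahead is the distance from the TCP to the fingertips, in m); z points along the fingers, y is the direction in which the jaws open and shut (so a half turn about z gives the same grasp; the last joint's range is limited). The gripper opens to 88 mm and grips with 3 to 60 N. Pads are 18 mm wide; open, the fingers measure 123 mm over their backs; the gripper's body (75 mm by 187 mm) begins 45 mm behind the grasp point.
Start: joints at [1.135, 0.689, -0.195, 1.565, 0.157, 0.902, -0.215], TCP at [0.283, -0.557, 0.236] pointing down, gripper open.
Joint ranges: [-3.01, 3.01], [-0.46, 2.08], [-1.47, 1.51], [0.13, 2.56], [-1, 4.14], [0.04, 2.09], [-2.66, 2.66]. Speed limits (rad/s): [2.57, 2.57, 3.14, 3.14, 3.14, 3.14, 3.14].

INTERFACE

Orientations are given as a unit quaternion [x, y, z, w].
In Python, from plant import r gives the robot as it stands.
- The arm moves only by the shell command python3 -m inch 'ROWS' [FORCE]. ROWS is JSON, a list of rows, each a list of 5 numbers: the shift along the world's x, y, z in units of 25 mm (1.0 is 25 mm), then the turn about the world's z in units of 6 degrees (1.0 is 6 degrees), then the finger opening in mm, from 0 to 88.1. A call has 1 to 5 rows; each row shifts and turns the commanded pose from where the row before left it; what a row does not reach is not made up. A row lasts 1/10 s, in which the tool goes at most 50 mm and 8.59 degrees, less where a joint would pass 70% of its speed; a pose out of reach is approached as far as the arm can. A call is refused whole if a number of a shift passes 1 or a number of a turn 1, either way. A call with a gripper value outside its range is refused whole. The fingers move at their own pace and stop on an object; FORCE is the grip in N (left out, the last holds). Time passes only in rows, so rows that do not move let the fingers close. It gives the time, the measured TCP pose, the force and the opening at its end, in the units of the state.
- r.get_state(): the state, without advancing time (a new reading comes with each control period).
- r.snapshot(name): name is "scene" or "top" or "wrist"; returns a dict with "pixels" (400x640x3 uint8, red, green, blue), "range_z" (400x640 float32, m along the optical axis (not along the pixel's ray), 0 where there is no reading), "K" (3x3 intrinsics, pixels), "position" and "attitude" of the camera in the world. Camera axes: x right, y up, looking along -z (the intrinsics and any distortion apply to the point x, -y, -z); pixel columns grow to the right and rows downward; lengths in m; the calibration is good to about 2 mm. A picture is of the moment at which its call begins.
- r.finish_job(): hands the job in, once; it reports no verdict.
The state is a dict: "clock": time; "q": joint angles; "qd": joint speeds; "joint_torque": joint torques, N m; "tool_pos": TCP position; "eef_rot": TCP orientation; "contact_force": force on the tool from outside, world axes, zero at the start; "moment": the same for the moment, N m; "opening": opening from 0.0 (shut) to 1.0 (fully open).
Only numpy, scipy, OpenCV 4.12 (cv2) and the standard library are available. Lean on these libraries where they do the work, as an engineer would, in place of code of your own. Each camera call takes 0.05 s, during which the arm holds its last target. There are 200 camera calls.

## Working session

There is one attempt and no reset: what is moved stays moved. The work goes in short steps, Python scripts to look and compute and a shell command to move; the robot and the scene stay as the last step left them, time stands still between calls to the robot, and variables do not carry over. Pictures are saved under pics/ and viewed, about 8 in all and at most 12, crops included, and the job is handed in when it is done.

```bash
ls; mkdir -p pics; cat > h.py <<'E'
import numpy as np, cv2
from plant import r
from scipy.spatial.transform import Rotation as R
def snap(n):
    s=r.snapshot(n); np.savez(f'/tmp/{n}.npz',**{k:np.array(v) for k,v in s.items()}); return s
def load(n): return dict(np.load(f'/tmp/{n}.npz'))
def rotm(a):
    a=np.array(a,float); return a if a.shape==(3,3) else R.from_quat(a).as_matrix()
def cloud(s):
    z=s['range_z'];K=s['K'];h,w=z.shape
    u,v=np.meshgrid(np.arange(w),np.arange(h))
    p=np.stack([(u-K[0,2])/K[0,0]*z,-(v-K[1,2])/K[1,1]*z,-z],-1)
    return p@rotm(s['attitude']).T+np.array(s['position'])
def proj(s,P):
    c=(np.array(P)-s['position'])@rotm(s['attitude']);K=s['K']
    return np.stack([K[0,0]*c[...,0]/-c[...,2]+K[0,2],K[1,1]*-c[...,1]/-c[...,2]+K[1,2]],-1)
def save(s,name,box=None,f=1):
    i=s['pixels']
    if box: x0,y0,x1,y1=box; i=i[y0:y1,x0:x1]
    cv2.imwrite('pics/'+name,cv2.resize(i,None,fx=f,fy=f,interpolation=cv2.INTER_CUBIC)[...,::-1])
E
python3 - <<'E'
from h import *
for n in('top','scene'):
    s=snap(n);print({k:v for k,v in s.items() if k not in('pixels','range_z')})
    save(s,n+'.png')
print(r.get_state(),r.tips_ahead)
E
```

```text
pics
{'K': array([[380.04333844,   0.        , 317.90622154],
       [  0.        , 380.04333844, 199.34286439],
       [  0.        ,   0.        ,   1.        ]]), 'position': array([0.38696982, 0.05377225, 1.53585657]), 'attitude': array([ 0.03481848, -0.03925199, -0.70002241,  0.71219069])}
{'K': array([[467.77175355,   0.        , 318.71168997],
       [  0.        , 467.77175355, 196.45746344],
       [  0.        ,   0.        ,   1.        ]]), 'position': array([-0.27305703,  1.17877741,  0.94925475]), 'attitude': array([-0.15129993,  0.45760344,  0.83794176, -0.25604888])}
{'clock': 0.1, 'q': array([ 1.13479179,  0.68990522, -0.19457338,  1.56621449,  0.15730596,
        0.90250173, -0.21505334]), 'qd': array([ 9.29767021e-04, -2.38946742e-03, -1.52830398e-03, -2.06325397e-03,
       -4.73732187e-04,  7.13683133e-05,  1.51311912e-03]), 'joint_torque': array([-2.86162649e-03, -5.28505003e+01, -1.27129152e+00, -1.53837955e+01,
       -5.25495037e-02,  1.99264359e-03,  1.33716799e-05]), 'tool_pos': array([ 0.28267694, -0.55679189,  0.2355952 ]), 'eef_rot': array([ 9.72517601e-01,  2.32827935e-01, -2.33183384e-04, -7.83094767e-04]), 'contact_force': array([-0.62612926, -1.32869348,  0.23407728]), 'moment': array([-0.08709871, -0.00778571, -0.03437692]), 'opening': 1.0002000914447071} 0.019
```

View pics/top.png

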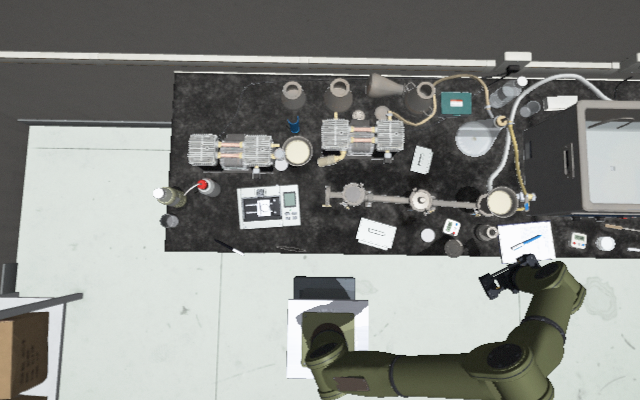

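View pics/scene.png

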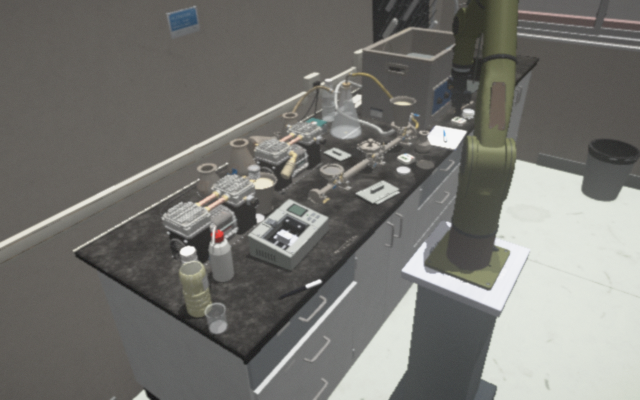

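Top view: reader at (268,206), bay with carriage at (263,208), wash bottle with red top at (205,187). Cover candidates: the plate at (376,233) with a grip bar, which is the larger, and the plate at (421,160), which is the smaller. The paper at (525,240) and the white sheet at (560,103) are not covers. The manifold runs along row ~197, beyond the cover.

```bash
python3 - <<'E'
from h import *
s=load('top');P=cloud(s)
a=s['pixels'][165:265,190:440]
cv2.imwrite('pics/c1.png',cv2.resize(a,None,fx=3.2,fy=3.2,interpolation=cv2.INTER_CUBIC)[...,::-1])
def rect(box,z0,z1,lab):
    x0,y0,x1,y1=box;q=P[y0:y1,x0:x1].reshape(-1,3);q=q[(q[:,2]>z0)&(q[:,2]<z1)]
    print(lab,len(q),q.min(0).round(3),q.max(0).round(3),cv2.minAreaRect((q[:,:2]*1000).astype(np.float32)))
rect((350,212,402,256),.007,.022,'big');rect((350,212,402,256),.024,.05,'bar')
rect((405,143,440,178),.007,.022,'small')
rect((230,178,308,235),.03,.12,'reader')
rect((196,172,218,200),.03,.25,'bottle')
print(P[230:234,330].round(3))
E
```

```text
big 887 [ 0.335 -0.29   0.007] [ 0.502 -0.089  0.022] ((418.6925354003906, -190.2213134765625), (163.92620849609375, 201.6975860595703), 0.9404309391975403)
bar 61 [ 0.377 -0.259  0.024] [ 0.463 -0.12   0.041] ((421.5044860839844, -188.70529174804688), (134.479736328125, 75.79833221435547), 83.65542602539062)
small 448 [ 0.646 -0.448  0.007] [ 0.789 -0.308  0.022] ((717.59326171875, -377.9981994628906), (141.6735382080078, 141.96485900878906), 1.159051775932312)
reader 2358 [0.422 0.117 0.03 ] [0.6   0.362 0.096] ((514.29052734375, 238.82606506347656), (167.0132293701172, 235.6024932861328), 4.770320892333984)
bottle 303 [0.55  0.442 0.03 ] [0.611 0.499 0.194] ((578.8321533203125, 468.7929382324219), (52.725250244140625, 60.88633728027344), 69.08296203613281)
[[ 0.425 -0.005  0.005]
 [ 0.421 -0.006 -0.003]
 [ 0.417 -0.005  0.003]
 [ 0.413 -0.006 -0.002]]
```

View pics/c1.png

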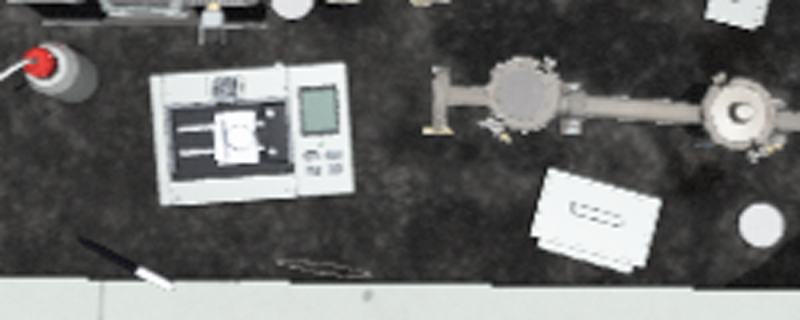

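Crop: the reader is yawed about +4.5°, with its bay on the left and the carriage bar's left face near (212,135). The larger cover at (597,220) has yaw of about -15°, with its lip facing the robot. I'll go over the bay with the jaw axis along the bay's x and look with the wrist camera.

```bash

python3 -m inch '[[0.5,1,0.6,0.33,88],[0.5,1,0.6,0.33,88],[0.5,1,0.6,0.33,88],[0.5,1,0.6,0.33,88],[0.5,1,0.6,0.33,88]]' | tail -3
python3 -m inch '[[0.5,1,0,0.33,60],[0.5,1,0,0.33,40],[0.5,1,0,0.33,20],[0.5,1,0,0.33,0],[0.5,1,0,0.33,0]]'| tail -3
python3 -m inch '[[0.3,1,0,0.33,0],[0.3,1,0,0.33,0],[0.3,1,0,0.33,0],[0.3,1,0,0.33,0],[0.3,1,0,0.33,0]]'| tail -3
python3 -m inch '[[0.2,1,0,0.33,0],[0.2,1,0,0.33,0],[0.2,1,0,0.33,0],[0.2,1,0,0.33,0],[0.2,1,0,0.33,0]]'| tail -3
```

```text
eef_rot: [0.949, 0.317, -0.0, -0.0]
contact_force: [0.1, -0.7, 0.2]
opening: 0.998
eef_rot: [0.918, 0.397, -0.0, -0.0]
contact_force: [-0.4, -1.0, -0.1]
opening: 0.567
eef_rot: [0.88, 0.475, -0.0, -0.0]
contact_force: [0.5, -0.1, -0.7]
opening: 0.118
eef_rot: [0.836, 0.549, -0.0, -0.0]
contact_force: [0.8, 0.0, -0.5]
opening: 0.005
```

```bash

python3 -m inch '[[0,1,0,0.33,0],[0,1,0,0.33,0],[0,1,0,0.33,0],[0,1,0,0.33,0],[0,1,0,0.33,0]]' | tail -3
python3 -m inch '[[0,1,0,0.33,0],[0,1,0,0.33,0],[0,1,0,0.33,0],[0,1,0,0.33,0],[0,1,0,0.33,0]]'| tail -3
python3 -m inch '[[0,1,0,0.33,0],[0,0.8,0,0.33,0],[0,0,0,0.33,0],[0,0,0,0.33,0]]'
python3 - <<'E'
from h import *
s=snap('wrist');save(s,'w1.png');print(s['position'],rotm(s['attitude']).round(3).tolist(),r.get_state()['tool_pos'])
s=snap('top')
E
```

```text
eef_rot: [0.785, 0.619, -0.0, -0.0]
contact_force: [0.8, -0.0, 0.3]
opening: 0.006
eef_rot: [0.729, 0.685, -0.0, -0.0]
contact_force: [0.4, 0.3, 0.4]
opening: 0.005
clock: 3.5
tool_pos: [0.4703, 0.237, 0.3109]
eef_rot: [0.68, 0.734, -0.001, 0.0]
contact_force: [0.4, -0.5, -0.2]
opening: 0.005
[0.46411718 0.30911005 0.45899017] [[0.997, -0.073, -0.021], [0.076, 0.956, 0.283], [-0.001, -0.283, 0.959]] [0.47048707 0.23616781 0.31092063]
```

View pics/w1.png

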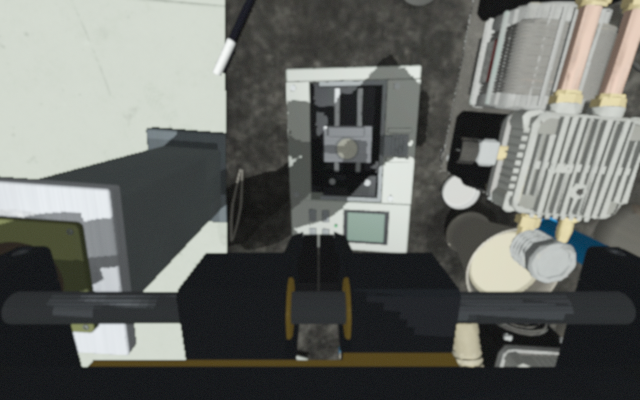

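Wrist view: reader at columns 287-420, rows 66-250 (image up is +y, right is +x); bay opening at columns 310-382, rows 83-197; carriage bar at (347,140). I'll fit the reader pose from depth.

```bash
python3 - <<'E'
from h import *
s=load('wrist');P=cloud(s)
m=np.zeros((400,640),bool);m[60:232,280:430]=1
m&=(P[...,2]>.045)&(P[...,2]<.1)
q=P[m];print(len(q))
# plane of top: ransac-ish
rng=np.random.default_rng(0);best=0
for _ in range(500):
    a=q[rng.choice(len(q),3,0)];n=np.cross(a[1]-a[0],a[2]-a[0]);n/=np.linalg.norm(n)+1e-12
    c=abs((q-a[0])@n)<.0015
    if c.sum()>best:best=c.sum();bi=c
c=q[bi].mean(0);n=np.linalg.svd(q[bi]-c)[2][2];n*=np.sign(n[2])
print('plane n',n.round(4),'tilt',np.degrees(np.arccos(n[2])),'dir yaw',np.degrees(np.arctan2(-n[1],-n[0])),best)
# edges: per row min x / max x, left edge: per col max y
on=m&(abs((P-c)@n)<.004)
lo=[];hi=[];top=[]
for v in range(75,230):
    u=np.where(on[v])[0]
    if len(u)>3: lo.append(P[v,u[0]]);hi.append(P[v,u[-1]])
for u in range(295,415):
    v=np.where(on[:,u])[0]
    if len(v)>3: top.append(P[v[0],u])
for nme,e in(('front',lo),('back',hi)):
    e=np.array(e);f=np.polyfit(e[:,1],e[:,0],1)
    for _ in range(4):
        d=e[:,0]-np.polyval(f,e[:,1]);k=abs(d)<.003;f=np.polyfit(e[k,1],e[k,0],1)
    print(nme,'yaw',-np.degrees(np.arctan(f[0])),'x at y=.27',np.polyval(f,.27),k.sum(),len(e),'z',np.median(e[k,2]))
e=np.array(top);f=np.polyfit(e[:,0],e[:,1],1)
for _ in range(4):
    d=e[:,1]-np.polyval(f,e[:,0]);k=abs(d)<.003;f=np.polyfit(e[k,0],e[k,1],1)
print('left yaw',np.degrees(np.arctan(f[0])),'y at x=.51',np.polyval(f,.51),k.sum(),len(e))
# bay-edge holes + bar
bar=m*0
for v in range(90,200,4): print(v,P[v,340].round(4),P[v,360].round(4))
E
```

```text
14859
plane n [-0.1732 -0.0115  0.9848] tilt 9.99671008772121 dir yaw 3.804945911352678 9968
front yaw 4.879225008852704 x at y=.27 0.42867481467535434 155 155 z 0.05751315683425101
back yaw 4.74877735418613 x at y=.27 0.5840232526259186 155 155 z 0.08470328088098406
left yaw 4.786083448198459 y at x=.51 0.3539906529551684 120 120
90 [0.4913 0.3292 0.0293] [0.5167 0.3308 0.0367]
94 [0.4917 0.3241 0.0311] [0.5173 0.3259 0.0368]
98 [0.4922 0.3191 0.0304] [0.5177 0.3209 0.0382]
102 [0.4926 0.314  0.0309] [0.5185 0.3159 0.0364]
106 [0.4931 0.3089 0.0319] [0.5191 0.3109 0.036 ]
110 [0.4937 0.3038 0.0301] [0.5195 0.3059 0.0375]
114 [0.4941 0.2987 0.0315] [0.52   0.3008 0.0379]
118 [0.4946 0.2935 0.0316] [0.5206 0.2957 0.0376]
122 [0.4951 0.2882 0.031 ] [0.5211 0.2906 0.0383]
126 [0.4953 0.2832 0.0355] [0.522  0.2853 0.0365]
130 [0.4939 0.2798 0.0603] [0.5184 0.2821 0.0667]
134 [0.4944 0.2748 0.0605] [0.5191 0.2772 0.0656]
138 [0.4966 0.2676 0.0386] [0.5228 0.2701 0.0432]
142 [0.4969 0.2626 0.0409] [0.5234 0.2649 0.0434]
146 [0.4973 0.2573 0.0418] [0.5241 0.2595 0.0426]
150 [0.4979 0.2519 0.0417] [0.5247 0.2542 0.0431]
154 [0.4984 0.2464 0.041 ] [0.525  0.2491 0.0453]
158 [0.4989 0.2411 0.0416] [0.5258 0.2435 0.0441]
162 [0.5003 0.2338 0.0313] [0.5266 0.2379 0.0428]
166 [0.5008 0.2282 0.0318] [0.5281 0.2312 0.0368]
170 [0.5013 0.2225 0.0321] [0.5285 0.2259 0.0384]
174 [0.4992 0.2233 0.062 ] [0.5253 0.2256 0.0636]
178 [0.4998 0.2178 0.0618] [0.5255 0.2208 0.0661]
182 [0.5004 0.2122 0.061 ] [0.526  0.2155 0.0665]
186 [0.5008 0.2071 0.0625] [0.5266 0.2102 0.0668]
190 [0.5013 0.2015 0.0621] [0.5273 0.2048 0.0667]
194 [0.5019 0.1958 0.0614] [0.5278 0.1995 0.0673]
198 [0.502  0.1917 0.0665] [0.5281 0.1946 0.0695]
```

```bash

python3 -m inch '[[0.6,1,0,0,0],[0.63,1,0,0,0],[0,0.86,-1,0,0],[0,0,-1,0,0],[0,0,-1,0,0]]' | tail -5
python3 -m inch '[[0,0,-1,0,0],[0,0,-1,0,0],[0,0,-1,0,0],[0,0,-1,0,0],[0,0,0,0,0]]'
python3 -m inch '[[0,0,-1,0,0],[0,0,-0.7,0,0],[0,0,-0.5,0,0],[0,0,-0.5,0,0],[0,0,0,0,0]]'
python3 - <<'E'
from h import *
s=snap('wrist');save(s,'w2.png',(220,0,480,300),2)
E
```

```text
clock: 4.1
tool_pos: [0.5016, 0.3084, 0.2354]
eef_rot: [0.681, 0.732, -0.0, 0.0]
contact_force: [0.5, -1.0, -1.3]
opening: 0.006
clock: 4.6
tool_pos: [0.5001, 0.3059, 0.1335]
eef_rot: [0.681, 0.732, -0.004, 0.0]
contact_force: [0.6, -1.1, -0.4]
opening: 0.006
clock: 5.1
tool_pos: [0.5009, 0.3085, 0.068]
eef_rot: [0.681, 0.733, -0.001, 0.0]
contact_force: [-0.2, 0.0, -0.0]
opening: 0.007
```

View pics/w2.png

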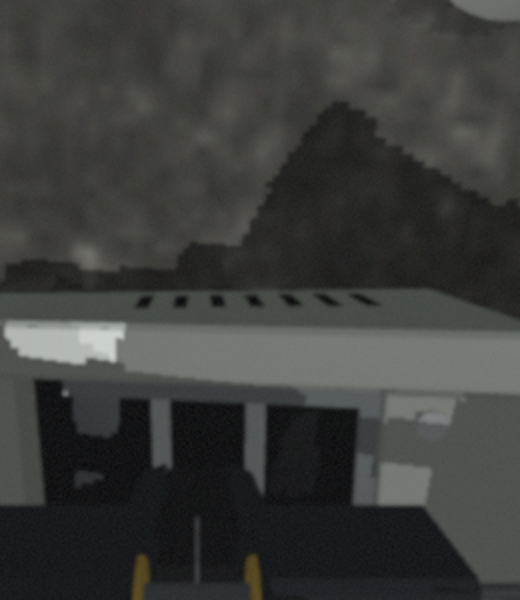

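The shut fingers are in the bay left of the bar (row ~490 of the crop), free of contact. Now the push.

```bash

python3 -m inch '[[0.05,-0.6,0,0,0],[0.03,-0.3,0,0,0],[0.01,-0.1,0,0,0]]' | grep -E 'pos|force'
python3 -m inch '[[0.02,-0.2,0,0,0],[0.02,-0.2,0,0,0]]' | grep -E 'pos|force'
python3 -m inch '[[0.02,-0.2,0,0,0],[0.02,-0.2,0,0,0],[0,0,0,0,0]]' | grep -E 'pos|force'
python3 -m inch '[[0.03,-0.3,0,0,0],[0.02,-0.2,0,0,0],[0,0,0,0,0]]' | grep -E 'pos|force'
```

```text
tool_pos: [0.5043, 0.2817, 0.0693]
contact_force: [0.0, 0.4, 0.1]
tool_pos: [0.5046, 0.2741, 0.0691]
contact_force: [0.4, -0.3, 0.5]
tool_pos: [0.5056, 0.263, 0.0687]
contact_force: [0.2, -0.3, -0.1]
tool_pos: [0.5069, 0.2503, 0.0687]
contact_force: [0.3, -0.3, -0.1]
```

```bash

python3 -m inch '[[0.01,-0.1,0,0,0],[0,0,0,0,0]]' | grep -E 'pos|force'
python3 -m inch '[[0.01,-0.1,0,0,0],[0,0,0,0,0]]' | grep -E 'pos|force'
python3 - <<'E'
from h import *
s=snap('wrist');save(s,'w3.png',(220,100,480,330),2.4)
E
```

```text
tool_pos: [0.507, 0.249, 0.0688]
contact_force: [0.5, 0.3, -0.1]
tool_pos: [0.5073, 0.2464, 0.0688]
contact_force: [-0.7, -0.1, -0.5]
```

View pics/w3.png

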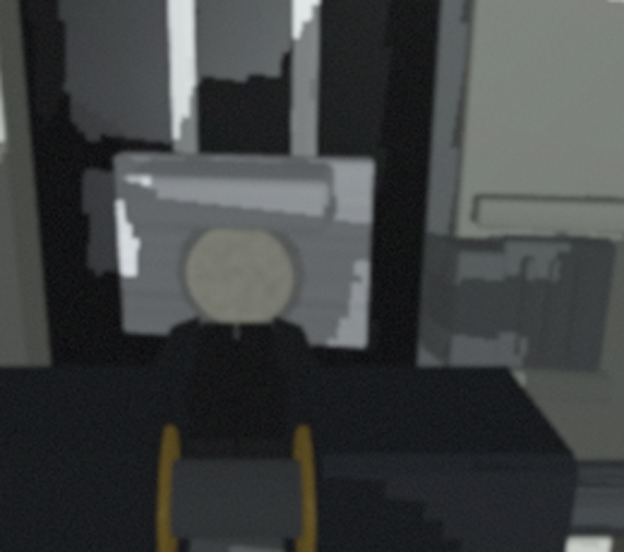

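```bash
python3 - <<'E'
from h import *
s=load('wrist');P=cloud(s)
st=r.get_state();t=st['tool_pos'];print(t,proj(s,t),proj(s,t-[0,0,.019]), s['position'])
for v in range(150,300,6): print(v,[tuple((P[v,u]*1000).round().astype(int)) for u in (290,310,330,350)])
E
```

```text
[0.50722243 0.24655239 0.0688283 ] [319.569967   246.85497503] [319.42151272 232.49016351] [0.50119943 0.31836457 0.21694674]
150 [(np.int64(486), np.int64(291), np.int64(30)), (np.int64(498), np.int64(292), np.int64(32)), (np.int64(510), np.int64(293), np.int64(33)), (np.int64(522), np.int64(294), np.int64(37))]
156 [(np.int64(486), np.int64(287), np.int64(28)), (np.int64(498), np.int64(288), np.int64(31)), (np.int64(510), np.int64(289), np.int64(34)), (np.int64(522), np.int64(291), np.int64(37))]
162 [(np.int64(486), np.int64(283), np.int64(30)), (np.int64(499), np.int64(284), np.int64(31)), (np.int64(511), np.int64(286), np.int64(35)), (np.int64(522), np.int64(287), np.int64(37))]
168 [(np.int64(488), np.int64(283), np.int64(47)), (np.int64(499), np.int64(284), np.int64(47)), (np.int64(510), np.int64(285), np.int64(47)), (np.int64(521), np.int64(286), np.int64(47))]
174 [(np.int64(489), np.int64(282), np.int64(59)), (np.int64(500), np.int64(284), np.int64(62)), (np.int64(510), np.int64(284), np.int64(61)), (np.int64(520), np.int64(286), np.int64(63))]
180 [(np.int64(489), np.int64
[... 3076 characters left out ...]
int64(255), np.int64(112)), (np.int64(511), np.int64(255), np.int64(111)), (np.int64(512), np.int64(280), np.int64(152))]
282 [(np.int64(497), np.int64(275), np.int64(149)), (np.int64(503), np.int64(255), np.int64(116)), (np.int64(510), np.int64(255), np.int64(116)), (np.int64(512), np.int64(278), np.int64(152))]
288 [(np.int64(498), np.int64(275), np.int64(152)), (np.int64(503), np.int64(252), np.int64(116)), (np.int64(510), np.int64(253), np.int64(116)), (np.int64(512), np.int64(277), np.int64(152))]
294 [(np.int64(498), np.int64(274), np.int64(153)), (np.int64(503), np.int64(272), np.int64(149)), (np.int64(508), np.int64(272), np.int64(148)), (np.int64(512), np.int64(276), np.int64(153))]
```

```bash
python3 - <<'E'
from h import *
s=load('wrist');P=cloud(s);t=r.get_state()['tool_pos']
for v in range(226,246,2): print(v,[tuple(int(a) for a in ((P[v,u]-t)*1000).round()) for u in (300,306,312,316,320,324,330,336)])
print(r.tips_ahead)
E
python3 -m inch '[[0,0,1,0,0],[-0.08,1,1,0,0],[-0.08,1,0,0,0],[-0.06,0.46,0,0,0],[0,0,0,0,0]]' | grep -E 'pos|force'
python3 - <<'E'
from h import *
s=snap('wrist');save(s,'w4.png',(240,150,400,330),3)
s=snap('scene');t=r.get_state()['tool_pos'];print(proj(s,t),proj(s,t-[0,0,.019]))
E
```

```text
226 [(-12, -1, -29), (-8, 0, -28), (-5, 1, -27), (-2, 1, -27), (0, 1, -26), (3, 1, -27), (6, 2, -24), (10, 3, -24)]
228 [(-12, -2, -29), (-8, -2, -28), (-4, -1, -28), (-2, 0, -26), (0, -1, -27), (3, 0, -26), (6, 0, -26), (10, 1, -25)]
230 [(-12, -4, -30), (-8, -2, -26), (-4, -2, -27), (-2, -2, -26), (0, -1, -26), (3, 0, -24), (7, -1, -26), (10, 0, -25)]
232 [(-12, -6, -31), (-8, -4, -28), (-4, -4, -27), (-2, -3, -27), (1, -3, -27), (3, -3, -27), (7, -2, -27), (8, 10, 2)]
234 [(-11, 9, 6), (-8, -5, -28), (-4, -5, -27), (-2, -4, -26), (1, -4, -26), (3, -4, -25), (7, -3, -25), (7, 10, 5)]
236 [(-10, 8, 7), (-7, 7, 4), (-4, 8, 5), (-2, 8, 4), (0, 8, 4), (2, 8, 4), (5, 9, 4), (7, 10, 8)]
238 [(-10, 9, 9), (-7, 7, 6), (-4, 8, 7), (-2, 8, 7), (0, 8, 6), (2, 8, 7), (5, 8, 6), (7, 10, 10)]
240 [(-10, 9, 12), (-7, 7, 9), (-4, 8, 10), (-2, 8, 9), (0, 8, 9), (2, 8, 9), (4, 8, 9), (7, 10, 11)]
242 [(-10, 9, 15), (-7, 8, 11), (-4, 8, 12), (-2, 8, 11), (0, 8, 11), (2, 8, 11), (4, 9, 12), (7, 10, 14)]
244 [(-10, 9, 17), (-7, 8, 14), (-4, 8, 14), (-2, 8, 13), (0, 8, 14), (1, 8, 14), (4, 8, 14), (7, 11, 18)]
0.019
tool_pos: [0.5007, 0.3101, 0.1186]
contact_force: [0.1, 0.1, -0.8]
[277.18715575 224.12306956] [277.60075857 229.1586267 ]
```

```bash

python3 -m inch '[[0,0,-1,0,0],[0,0,-1,0,0],[0,0,-0.2,0,0],[0,0,-0.2,0,0],[0,0,-0.2,0,0]]' | grep -E 'pos|force'
python3 -m inch '[[0,0,-0.1,0,0],[0,0,-0.1,0,0],[0,0,0,0,0]]' | grep -E 'pos|force'
python3 - <<'E'
from h import *
s=snap('wrist');P=cloud(s);t=r.get_state()['tool_pos']
save(s,'w5.png',(240,150,400,330),3)
for v in range(226,246,2): print(v,[tuple(int(a) for a in ((P[v,u]-t)*1000).round()) for u in (300,312,320,330)])
E
```

```text
tool_pos: [0.5023, 0.3078, 0.0541]
contact_force: [0.2, 0.1, -0.3]
tool_pos: [0.5018, 0.3082, 0.049]
contact_force: [0.2, 0.0, 0.7]
226 [(-12, 4, -17), (-5, 5, -17), (0, 6, -16), (6, 6, -15)]
228 [(-11, 3, -16), (-5, 3, -17), (0, 4, -17), (6, 5, -16)]
230 [(-11, 2, -17), (-5, 2, -17), (0, 2, -17), (6, 4, -16)]
232 [(-11, 1, -16), (-4, 1, -17), (0, 2, -16), (6, 3, -15)]
234 [(-11, 8, 4), (-4, -1, -18), (0, 0, -17), (6, 1, -16)]
236 [(-10, 9, 7), (-5, 8, 4), (0, 8, 5), (5, 9, 4)]
238 [(-10, 9, 10), (-4, 8, 7), (-1, 9, 8), (4, 9, 7)]
240 [(-10, 9, 13), (-4, 8, 9), (0, 8, 8), (4, 9, 9)]
242 [(-10, 9, 14), (-4, 8, 11), (-1, 9, 12), (4, 9, 11)]
244 [(-10, 9, 17), (-4, 8, 14), (-1, 9, 14), (4, 9, 13)]
```

No floor contact, so the real tips sit about 3 mm above the reported TCP when shut, and the first stroke passed over the bar. I'll push again at this depth.

```bash

python3 -m inch '[[0.04,-0.4,0,0,0],[0.02,-0.2,0,0,0],[0,0,0,0,0]]' | grep -E 'pos|force'
python3 -m inch '[[0.01,-0.12,0,0,0],[0.01,-0.12,0,0,0],[0,0,0,0,0]]' | grep -E 'pos|force'
python3 -m inch '[[0.01,-0.12,0,0,0],[0.01,-0.12,0,0,0],[0,0,0,0,0]]' | grep -E 'pos|force'
```

```text
tool_pos: [0.5033, 0.2936, 0.0491]
contact_force: [-0.4, 2.0, -0.8]
tool_pos: [0.5033, 0.293, 0.0493]
contact_force: [-0.5, 10.1, -4.1]
tool_pos: [0.5037, 0.2881, 0.0493]
contact_force: [-1.1, 7.5, -2.1]
```

```bash

python3 -m inch '[[0.02,-0.25,0,0,0],[0.02,-0.25,0,0,0],[0.02,-0.25,0,0,0],[0.02,-0.25,0,0,0],[0,0,0,0,0]]' | grep -E 'pos|force'
python3 -m inch '[[0.02,-0.2,0,0,0],[0.02,-0.2,0,0,0],[0.01,-0.1,0,0,0],[0,0,0,0,0]]' | grep -E 'pos|force'
```

```text
tool_pos: [0.5065, 0.254, 0.0488]
contact_force: [0.1, 0.0, -0.1]
tool_pos: [0.5064, 0.2532, 0.0492]
contact_force: [-2.2, 15.3, -6.3]
```

```bash

python3 -m inch '[[0.02,-0.2,0,0,0],[0,0,0,0,0]]' | grep -E 'pos|force'
python3 -m inch '[[-0.05,0.6,0,0,0],[-0.04,0.4,0.6,0,0],[0,0,1,0,0],[0,0,1,0,0],[0,0,1,0,0]]' | grep -E 'pos|force'
python3 -m inch '[[0,0,1,0,0],[0,0,1,0,0],[0,-1,1,0,0],[0,-1,1,0,0],[0,0,0,0,20]]' | grep -E 'pos|force'
python3 - <<'E'
from h import *
s=snap('wrist');P=cloud(s);save(s,'w6.png',(240,40,460,240),2.5)
ex=np.array([.9965,.0837]);ey=np.array([-.0837,.9965]);o=np.array([.5070,.2634])
d=P[...,:2]-o;X=d@ex+.05;Y=d@ey;Z=P[...,2]-.0626
a=np.radians(10);bx=X*np.cos(a)+Z*np.sin(a);bz=-X*np.sin(a)+Z*np.cos(a)
B=np.stack([bx,Y,bz],-1)*1000
k=(B[...,0]>25)&(B[...,0]<65)&(B[...,2]>-13)&(B[...,2]<-5)&(abs(B[...,1])<66)
print(np.percentile(B[k],[2,50,98],axis=0).round(1)); print(np.histogram(B[k][:,1],np.arange(-70,70,4)))
E
```

```text
tool_pos: [0.5064, 0.2531, 0.0493]
contact_force: [-2.9, 21.7, -11.1]
tool_pos: [0.5055, 0.2621, 0.1393]
contact_force: [1.4, -0.2, -0.0]
tool_pos: [0.5076, 0.209, 0.2411]
contact_force: [0.8, -0.0, 0.5]
[[ 26.  -65.1 -10.1]
 [ 45.4 -45.6  -7.4]
 [ 64.7 -21.6  -5.7]]
(array([  0, 129, 127, 131, 137, 124, 144, 129,   0,  93, 136, 152,  38,
         0,   0,   0,   0,   0,   0,   0,   0,   0,   0,   0,   0,   0,
         0,   0,   0,   0,   0,   0,   0,   0]), array([-70, -66, -62, -58, -54, -50, -46, -42, -38, -34, -30, -26, -22,
       -18, -14, -10,  -6,  -2,   2,   6,  10,  14,  18,  22,  26,  30,
        34,  38,  42,  46,  50,  54,  58,  62,  66]))
```

Carriage is home: its left face is at bay y ≈ -21.5, with a hard stop at 22 N. Next is the cover.

```bash
python3 -c "
from h import *
s=r.get_state();print(s['q'].round(2),s['clock'])"
```

```text
[-0.14  0.63 -0.56  1.78  0.43  0.85 -0.84] 11.2
```

```bash

python3 -m inch '[[-0.3,-1,0,0.73,88],[-0.3,-1,0,0.73,88],[-0.3,-1,0,0.73,88],[-0.3,-1,0,0.73,88],[-0.3,-1,0,0.73,88]]' | grep -E 'pos|rot|force'
python3 -m inch '[[-0.3,-1,0,0.73,88],[-0.3,-1,0,0.73,88],[-0.3,-1,0,0.73,88],[-0.3,-1,0,0.73,88],[-0.3,-1,0,0.73,88]]' | grep -E 'pos|rot|force'
python3 -c "
from h import *
s=r.get_state();print(s['q'].round(2),s['clock'])"
```

```text
tool_pos: [0.4671, 0.0881, 0.2378]
eef_rot: [0.527, 0.85, -0.001, -0.001]
contact_force: [-0.9, -0.3, -0.6]
tool_pos: [0.4298, -0.0368, 0.2379]
eef_rot: [0.356, 0.934, -0.0, -0.001]
contact_force: [-0.0, -1.0, -0.2]
[ 0.53  0.55 -0.84  2.1   0.6   0.75  0.15] 12.2
```

```bash

python3 -m inch '[[-0.2,-1,0,0.73,88],[-0.1,-1,0,0.73,88],[0,-1,0,0.73,88],[0,-1,0,0.73,88],[0,-1,0,0.73,88]]' | grep -E 'pos|rot|force'
python3 -m inch '[[0,-1,0,0.5,88],[0,0,0,0,88],[0,0,0,0,88]]' | grep -E 'pos|rot|force'
python3 - <<'E'
from h import *
s=snap('wrist');save(s,'w7.png');P=cloud(s)
print(r.get_state()['q'].round(2))
for z0,z1,l in((.004,.02,'plate'),(.024,.045,'bar')):
    m=(P[...,2]>z0)&(P[...,2]<z1)&(abs(P[...,0]-.42)<.12)&(abs(P[...,1]+.19)<.12);m[300:]=0
    n,lab,st,c=cv2.connectedComponentsWithStats(m.astype(np.uint8))
    for i in range(1,n):
        if st[i,4]>80:
            q=P[lab==i];print(l,st[i],np.median(q,0).round(4),cv2.minAreaRect((q[:,:2]*1000).astype(np.float32)))
E
```

```text
tool_pos: [0.4227, -0.1618, 0.2379]
eef_rot: [0.172, 0.985, 0.0, -0.001]
contact_force: [0.5, 0.1, -0.2]
tool_pos: [0.4229, -0.1856, 0.238]
eef_rot: [0.149, 0.989, 0.001, -0.001]
contact_force: [0.0, 1.4, -0.4]
[ 0.92  0.63 -0.97  2.01  0.69  0.87  0.83]
plate [ 254  114  123   85 8885] [ 0.4065 -0.1837  0.014 ] ((411.2867431640625, -185.28350830078125), (146.23057556152344, 100.14778137207031), 74.91433715820312)
plate [352 227  21  17 182] [ 0.5281 -0.1575  0.0061] ((530.4283447265625, -157.3712921142578), (24.853965759277344, 18.035327911376953), 89.29244232177734)
bar [289 161  55  13 597] [ 0.4192 -0.187   0.0317] ((419.6216735839844, -187.68417358398438), (63.32345962524414, 12.650338172912598), 75.16223907470703)
bar [358 238  19  19 241] [ 0.5353 -0.1574  0.032 ] ((533.4534912109375, -157.45338439941406), (13.026031494140625, 19.067838668823242), 0.1352081596851349)
bar [252 258 100  26 407] [ 0.5361 -0.2465  0.0413] ((535.9194946289062, -244.46533203125), (129.7624969482422, 5.7845964431762695), 87.78182983398438)
```

View pics/w7.png

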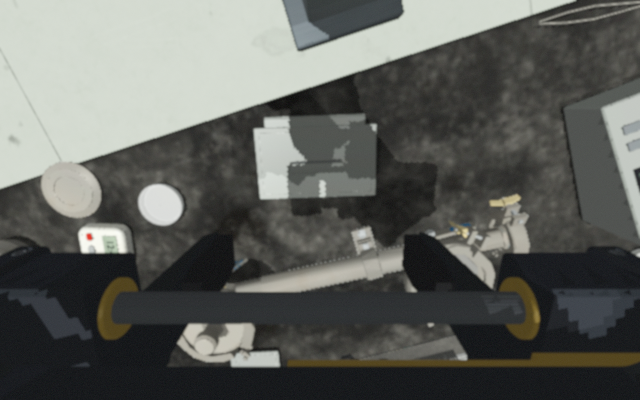

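The wrist view shows the larger cover (146 x 100 mm with lip) at (315,158), lip toward the robot, and the grip bar at (316,167). Next I'll measure the open fingertips.

```bash
python3 - <<'E'
from h import *
s=load('wrist');P=cloud(s);t=r.get_state()['tool_pos'];Q=R.from_quat(r.get_state()['eef_rot']).as_matrix()
D=(P-t)@Q*1000
for v in range(226,290,6): print(v,[tuple(int(a) for a in D[v,u].round()) for u in (205,215,222,228,232,408,414,420,430)])
print('shift to bar',(np.array([.4196,-.1877])-t[:2])/.025)
E
```

```text
226 [(-83, -154, 239), (-83, -141, 238), (-83, -131, 239), (-83, -123, 239), (-83, -117, 237), (-84, 120, 239), (-84, 128, 240), (-84, 136, 239), (-84, 149, 237)]
232 [(-91, -154, 237), (-92, -142, 240), (-92, -132, 238), (-92, -124, 238), (-92, -119, 239), (-92, 120, 237), (-93, 128, 239), (11, 50, -3), (-64, 124, 172)]
238 [(11, -57, -10), (9, -53, -6), (10, -49, -7), (10, -46, -7), (8, -45, -3), (10, 43, -8), (9, 47, -6), (9, 49, -6), (11, 53, -10)]
244 [(11, -54, -17), (10, -50, -15), (9, -48, -13), (9, -45, -12), (5, -45, -5), (8, 42, -10), (9, 44, -13), (10, 47, -15), (11, 51, -16)]
250 [(10, -53, -21), (9, -49, -19), (9, -46, -19), (5, -45, -11), (2, -45, -5), (4, 43, -10), (8, 43, -18), (10, 45, -21), (9, 50, -20)]
256 [(10, -51, -26), (9, -47, -25), (7, -45, -21), (3, -45, -13), (-1, -45, -6), (2, 43, -11), (6, 43, -19), (9, 43, -26), (10, 47, -27)]
262 [(9, -50, -30), (7, -47, -27), (4, -45, -21), (0, -45, -14), (-4, -45, -7), (-1, 42, -13), (3, 43, -20), (6, 44, -25), (9, 46, -31)]
268 [(10, -47, -37), (5, -47, -27), (1, -46, -21), (-3, -46, -14), (-7, -46, -7), (-4, 43, -12), (1, 43, -22), (4, 43, -27), (9, 44, -36)]
274 [(10, -46, -41), (1, -47, -27), (-2, -46, -21), (-6, -46, -14), (-156, -124, 239), (-7, 43, -12), (-2, 43, -22), (2, 43, -28), (8, 43, -38)]
280 [(7, -46, -41), (0, -47, -29), (-4, -46, -22), (-8, -45, -17), (-166, -124, 239), (-98, 90, 128), (-5, 43, -22), (73, -1, -148), (5, 43, -39)]
286 [(6, -45, -43), (-3, -47, -29), (-7, -46, -23), (-145, -115, 191), (-145, -110, 192), (-105, 90, 128), (-7, 43, -23), (-5, 44, -27), (3, 43, -40)]
shift to bar [-0.13970178 -0.10786978]
```

```bash

python3 -m inch '[[-0.14,-0.11,-1,0.37,88],[0,0,-1,0,88],[0,0,-1,0,88],[0,0,-1,0,88],[0,0,-1,0,88]]' | grep -E 'pos|rot|force'
python3 -m inch '[[0,0,-1,0,88],[0,0,-1,0,88],[0,0,-0.7,0,88],[0,0,0,0,88]]' | grep -E 'pos|rot|force'
python3 - <<'E'
from h import *
s=snap('wrist');P=cloud(s);st=r.get_state();Q=R.from_quat(st['eef_rot']).as_matrix();D=(P-st['tool_pos'])@Q*1000
save(s,'w8.png',(150,100,490,300),2.3)
m=(P[...,2]>.025)&(P[...,2]<.04)&(abs(D[...,0])<35)&(abs(D[...,1])<40)
print(m.sum(),np.percentile(D[m],[1,50,99],axis=0).round(1))
E
```

```text
tool_pos: [0.4201, -0.1872, 0.1131]
eef_rot: [0.128, 0.992, 0.0, 0.0]
contact_force: [-0.3, -0.3, 1.0]
tool_pos: [0.419, -0.187, 0.0449]
eef_rot: [0.128, 0.992, 0.001, -0.002]
contact_force: [-0.6, 0.5, 0.5]
2475 [[ -5.7 -31.3  12.9]
 [  1.5  -0.7  14.4]
 [  6.3  30.4  20.3]]
```

View pics/w8.png

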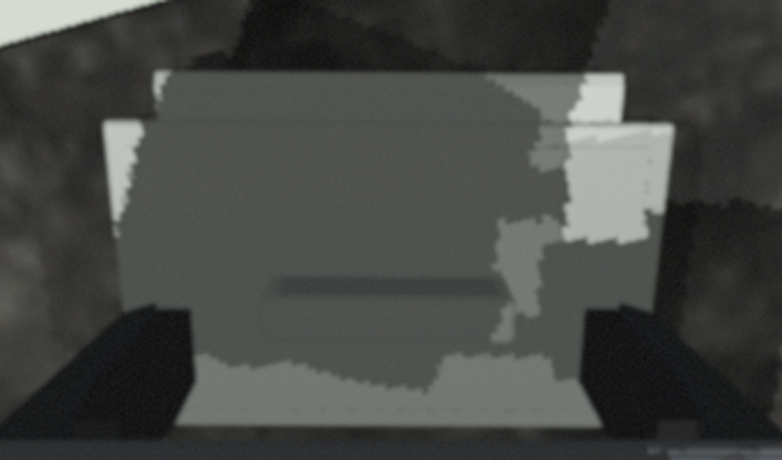

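The fingers straddle the grip bar evenly (crop columns 190 and 585, bar 262-510). Going down to grip.

```bash

python3 -m inch '[[0,0,-0.5,0,88],[0,0,-0.4,0,88],[0,0,-0.25,0,88],[0,0,0,0,88]]' | grep -E 'pos|force'
python3 -m inch '[[0,0,0,0,55],[0,0,0,0,55],[0,0,0,0,55],[0,0,0,0,55],[0,0,0,0,55]]' 15 | grep -E 'pos|force|open'
python3 -m inch '[[0,0,0,0,55],[0,0,0.3,0,55],[0,0,0.5,0,55],[0,0,0.8,0,55],[0,0,1,0,55]]' | grep -E 'pos|force|open'
```

```text
tool_pos: [0.42, -0.1886, 0.0178]
contact_force: [-0.2, 1.0, 0.2]
tool_pos: [0.4201, -0.1888, 0.018]
contact_force: [0.6, 0.2, 5.4]
opening: 0.724
tool_pos: [0.4187, -0.1891, 0.0825]
contact_force: [0.4, 0.3, -1.6]
opening: 0.725
```

```bash

python3 -m inch '[[0,0,1,0,55],[0,0,1,0,55],[0,0,1,0,55],[0,0.5,1,0,55],[0,1,0.5,0,55]]' | grep -E 'pos|force|open'
cat >> h.py <<'E'
def covertilt():
    s=snap('wrist');P=cloud(s);st=r.get_state();t=st['tool_pos'];Q=R.from_quat(st['eef_rot']).as_matrix()
    # frame: u = -tool x (cover +x), w=cover +y
    ux=-Q[:,0];D=P-t
    a=D@ux;b=D@Q[:,1]*np.sign(Q[1,1])
    m=(a<-.012)&(a>-.045)&(abs(b)<.07)&(abs(D[...,2])<.05)
    m2=(a<-.049)&(a>-.064)&(abs(b)<.056)&(abs(D[...,2])<.05)
    q=np.c_[a[m],b[m],D[...,2][m]];f=np.linalg.lstsq(np.c_[q[:,:2],np.ones(len(q))],q[:,2],rcond=None)[0]
    for _ in range(4):
        k=abs(q[:,:2]@f[:2]+f[2]-q[:,2])<.002;f=np.linalg.lstsq(np.c_[q[k,:2],np.ones(k.sum())],q[k,2],rcond=None)[0]
    sel=(abs(b)<.075)&(abs(a*f[0]+b*f[1]+f[2]-D[...,2])<.0025)&(a<0)&(a>-.08)
    print('tcp',t.round(4),'pitch deg',np.degrees(np.arctan(f[0])).round(2),'roll',np.degrees(np.arctan(f[1])).round(2),'plate-top z at tcp x rel',(f[2]*1000).round(1),k.sum(),'lower plate edge a',(np.percentile(a[sel],1)*1000).round(1),'b range',(np.percentile(b[sel],[1,99])*1000).round(1),'lip z,a',(np.median(D[...,2][m2])*1000).round(1),(np.percentile(a[m2],1)*1000).round(1),m2.sum(),'clock',st['clock'])
    return s,P
E
python3 -c "
from h import *
s,P=covertilt();save(s,'w9.png',(150,60,490,300),2.3)"
```

```text
tool_pos: [0.4196, -0.1531, 0.1962]
contact_force: [0.3, 0.2, -1.7]
opening: 0.725
tcp [ 0.4209 -0.1472  0.1979] pitch deg 0.4 roll -0.16 plate-top z at tcp x rel -5.6 16249 lower plate edge a -47.5 b range [-73.7  64.7] lip z,a -10.2 -59.7 4611 clock 15.95
```

```bash
cat >> h.py <<'E'
yw=np.radians(4.8);EX=np.array([np.cos(yw),np.sin(yw)]);EY=np.array([-np.sin(yw),np.cos(yw)]);O=np.array([.5070,.2634]);A=np.radians(10)
def b2w(x,y,z):
    X=-50+x*np.cos(A)-z*np.sin(A);Z=62.6+x*np.sin(A)+z*np.cos(A)
    return np.r_[O+(X*EX+y*EY)/1000,Z/1000]
def w2b(P):
    d=P[...,:2]-O;X=d@EX*1000+50;Z=P[...,2]*1000-62.6
    return np.stack([X*np.cos(A)+Z*np.sin(A),d@EY*1000,-X*np.sin(A)+Z*np.cos(A)],-1)
def rp(phi,x,z):
    p=np.radians(phi);return np.array([x*np.cos(p)-z*np.sin(p),x*np.sin(p)+z*np.cos(p)])
G=(3.5,19.6)
def tcp(phi,ref,at,y=0):  # cover point ref placed at bay (x,z)
    o=np.array(at)-rp(phi,*ref)+rp(phi,*G);return b2w(o[0],y,o[1])
E
python3 - <<'E'
from h import *
s=load('top');P=cloud(s);B=w2b(P)
for lo,hi in((85,90),(90,95),(95,100),(100,105),(105,110),(110,118),(118,125)):
    m=(B[...,0]>lo)&(B[...,0]<hi)&(abs(B[...,1])<10);print(lo,B[m][:,2].round(0))
t=r.get_state()['tool_pos']
for n,v in(('contact',tcp(-9.6,(44,10),(101,11))),('tilted',tcp(11,(44,10),(101,13))),('entry',tcp(11,(-56,10),(1.5,-4.8))),('hooked',tcp(10,(-56,10),(-9.5,-5))),('shut',tcp(0,(44,10),(91,-4)))): print(n,v.round(4),((v-t)/.025).round(2))
E
```

```text
85 [623. 625. 625. 625. 627. 631. 626. 626. 630. 628. 630. 630. 630. 631.
 630.]
90 [618. 619. 619. 623. 622. 622. 625. 625. 624. 620. 622. 626. 624. 625.
 628.]
95 [619. 606. 611. 616. 618. 619. 620. 620. 623. 622. 622. 617. 619. 618.
 620. 624. 623. 624. 624.]
100 [613. 616. 616. 615. 615. 610. 611. 609. 614. 615. 614. 618. 621. 615.
 601. 608. 609. 615. 615. 617. 618. 619. 618. 621.]
105 [608. 612. 613. 607. 605. 610. 607. 608. 609. 606. 615. 613. 615. 608.
 606. 609. 610. 609.]
110 [  9.   6. 599. 602. 603. 601. 606. 606. 605. 606. 601. 603. 604. 602.
 608. 604. 606. 608. 600. 602. 604. 607. 606. 608. 607. 603. 606. 604.
 602. 608. 605. 604. 608. 609.]
118 [ -9. 595. 594. 598. 603. 597. 602. 602. 608. 598. 599. 601. 600. 604.
 604. 602. 601. 599. 599. 599. 605. 604. 602. 604. 606.]
contact [0.514  0.264  0.1003] [ 3.72 16.45 -3.91]
tilted [0.5129 0.2639 0.0874] [ 3.68 16.44 -4.42]
entry [0.5114 0.2638 0.0884] [ 3.62 16.44 -4.38]
hooked [0.5012 0.2629 0.0854] [ 3.21 16.4  -4.5 ]
shut [0.5058 0.2633 0.0769] [ 3.39 16.42 -4.84]
```

```bash

python3 -m inch '[[0.2,1,0,0.2,55],[0.2,1,0,0.2,55],[0.2,1,0,0.2,55],[0.2,1,0,0.2,55],[0.2,1,0,0.2,55]]' | grep -E 'pos|force|open'
python3 -m inch '[[0.2,1,0,0.2,55],[0.2,1,0,0.2,55],[0.2,1,0,0.2,55],[0.2,1,0,0.2,55],[0.2,1,0,0.2,55]]' | grep -E 'pos|force|open'
python3 -m inch '[[0.3,1,0,0.2,55],[0.3,1,0,0.2,55],[0.3,1,0,0.2,55],[0.3,1,0,0.2,55],[0.3,1,0,0.2,55]]' | grep -E 'pos|force|open'
python3 -m inch '[[0.22,1,0,0.28,55],[0,0.45,-0.5,0,55],[0,0,-0.5,0,55],[0,0,0,0,55]]' | grep -E 'pos|rot|force|open'
python3 - <<'E'
from h import *
s,P=covertilt();q=r.get_state()['eef_rot'];print('tool x yaw',np.degrees(2*np.arctan2(q[1],q[0])),'bay tcp',w2b(r.get_state()['tool_pos']).round(1),r.get_state()['q'].round(2))
t=r.get_state()['tool_pos'];v=tcp(-9.6,(44,10),(101,11));print(((v-t)/.025).round(2))
E
```

```text
tool_pos: [0.4442, -0.0261, 0.1947]
contact_force: [1.1, 0.3, -1.7]
opening: 0.725
tool_pos: [0.4693, 0.0988, 0.1945]
contact_force: [-0.2, -0.4, -1.8]
opening: 0.724
tool_pos: [0.5071, 0.2236, 0.1943]
contact_force: [-0.1, -0.3, -1.1]
opening: 0.726
tool_pos: [0.5112, 0.2566, 0.167]
eef_rot: [-0.042, 0.999, -0.003, -0.002]
contact_force: [0.1, -0.7, -1.7]
opening: 0.723
tcp [0.5118 0.2568 0.1681] pitch deg 0.04 roll -0.35 plate-top z at tcp x rel -4.9 16576 lower plate edge a -48.4 b range [-71.5  70.6] lip z,a -9.3 -60.7 5154 clock 17.9
tool x yaw 184.77714894227307 bay tcp [71.7 -7.  94.4] [-0.07  0.85 -0.88  1.77  0.8   0.93  0.36]
[ 0.09  0.29 -2.71]
```

```bash
sed -i 's/^G=.*/G=(4,19.2)/' h.py
python3 -m inch '[[0.09,0.29,-1,0,55],[0,0,-1,0,55],[0,0,-0.3,0,55],[0,0,0,0,55]]' | grep -E 'pos|force'
python3 -m inch '[[0,0,-0.2,0,55],[0,0,-0.1,0,55],[0,0,0,0,55]]' | grep -E 'pos|force'
python3 -m inch '[[0,0,-0.1,0,55],[0,0,0,0,55]]' | grep -E 'pos|force'
python3 -m inch '[[0,0,-0.1,0,55],[0,0,0,0,55]]' | grep -E 'pos|force'
python3 -c "
from h import *
covertilt();print(w2b(r.get_state()['tool_pos']))"
```

```text
tool_pos: [0.5146, 0.2652, 0.1117]
contact_force: [-0.6, -0.3, -1.8]
tool_pos: [0.5152, 0.2669, 0.1055]
contact_force: [0.1, -0.2, -2.0]
tool_pos: [0.515, 0.2669, 0.1026]
contact_force: [0.5, 0.5, -2.3]
tool_pos: [0.5149, 0.2668, 0.0998]
contact_force: [0.5, -0.7, -1.3]
tcp [0.5149 0.2669 0.0999] pitch deg 0.29 roll -0.07 plate-top z at tcp x rel -4.0 16627 lower plate edge a -47.9 b range [-71.4  70.7] lip z,a -8.9 -63.7 6801 clock 19.05
[63.74202319  2.78535493 26.6567628 ]
```

```bash

python3 -m inch '[[0,-0.1,-0.1,0,55],[0,0,0,0,55]]' | grep -E 'pos|force'
python3 -m inch '[[0,0,-0.1,0,55],[0,0,0,0,55]]' | grep -E 'pos|force'
python3 -m inch '[[0,0,-0.1,0,55],[0,0,0,0,55]]' | grep -E 'pos|force'
python3 -c "
from h import *
covertilt();print(w2b(r.get_state()['tool_pos']))"
```

```text
tool_pos: [0.515, 0.2648, 0.0977]
contact_force: [-0.6, 0.6, 0.7]
tool_pos: [0.5143, 0.2647, 0.095]
contact_force: [-2.8, 1.2, 2.3]
tool_pos: [0.5143, 0.2646, 0.0923]
contact_force: [-2.6, 0.5, 2.1]
tcp [0.5145 0.2645 0.0924] pitch deg 9.8 roll -0.05 plate-top z at tcp x rel -3.7 16517 lower plate edge a -45.3 b range [-71.4  70.8] lip z,a -18.3 -63.6 5435 clock 19.7
[61.82364641  0.49985573 19.35104389]
```

Pivoting in the grip works: pitch is now 9.8°. I'll continue to about 20°.

```bash
cat >> h.py <<'E'
def pose(pitch):
    b=w2b(r.get_state()['tool_pos']);ph=pitch-10;g=rp(ph,*G)
    for n,p in(('liptop',(-56,10)),('lipbot',(-56,6)),('farbot',(44,10))): print(n,(rp(ph,*p)-g+b[[0,2]]).round(1),end=' ')
    print('y',b[1].round(1))
E
python3 -m inch '[[0,0,-0.1,0,55],[0,0,-0.1,0,55],[0,0,0,0,55]]' | grep -E 'pos|force'
python3 -c "
from h import *
covertilt()"
python3 -m inch '[[0,0,-0.1,0,55],[0,0,0,0,55]]' | grep -E 'pos|force'
python3 -c "
from h import *
s,P=covertilt();pose(19);pose(21);save(s,'w10.png',(150,60,490,300),2.3)"
```

```text
tool_pos: [0.5142, 0.2644, 0.0871]
contact_force: [-4.8, 0.2, 2.0]
tcp [0.5145 0.2644 0.0872] pitch deg 18.61 roll -0.06 plate-top z at tcp x rel -3.6 15245 lower plate edge a -79.3 b range [-72.1  71.6] lip z,a -25.4 -64.0 3850 clock 20.05
tool_pos: [0.5148, 0.2645, 0.0855]
contact_force: [-5.1, -0.4, 6.4]
tcp [0.5148 0.2645 0.0855] pitch deg 21.05 roll -0.57 plate-top z at tcp x rel -3.2 14741 lower plate edge a -61.2 b range [-72.5  70.5] lip z,a -24.0 -63.9 3298 clock 20.3
liptop [ 3.2 -5.9] lipbot [ 3.8 -9.9] farbot [101.9   9.7] y 0.5
liptop [ 3.8 -7.9] lipbot [  4.6 -11.9] farbot [102.   11.1] y 0.5
```

View pics/w10.png

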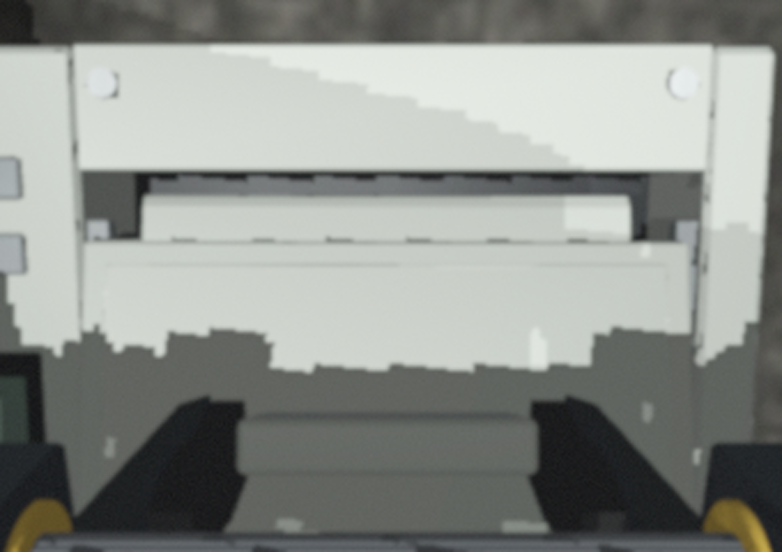

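The lip (row 195-240) is inside the opening, just off the ledge rim (row 170), and centred within 1 mm. Now I slide it under the ledge.

```bash

python3 -m inch '[[0,0.02,0.05,0,55],[-0.12,0,-0.01,0,55],[-0.12,0,-0.02,0,55],[0,0,0,0,55]]' | grep -E 'pos|force'
python3 -m inch '[[-0.12,0,-0.02,0,55],[-0.12,0,-0.02,0,55],[0,0,0,0,55]]' | grep -E 'pos|force'
python3 -c "
from h import *
s,P=covertilt();pose(20);save(s,'w11.png',(150,60,490,300),2.3)"
```

```text
tool_pos: [0.509, 0.2646, 0.0853]
contact_force: [0.5, 0.5, -2.3]
tool_pos: [0.5026, 0.2649, 0.0844]
contact_force: [-0.6, 0.4, -2.7]
tcp [0.5027 0.2649 0.0844] pitch deg 21.15 roll -0.51 plate-top z at tcp x rel -3.3 14630 lower plate edge a -63.8 b range [-72.2  71.3] lip z,a -23.9 -63.9 5673 clock 21.05
liptop [-8.6 -6. ] lipbot [-7.9 -9.9] farbot [89.9 11.4] y 1.8
```

View pics/w11.png

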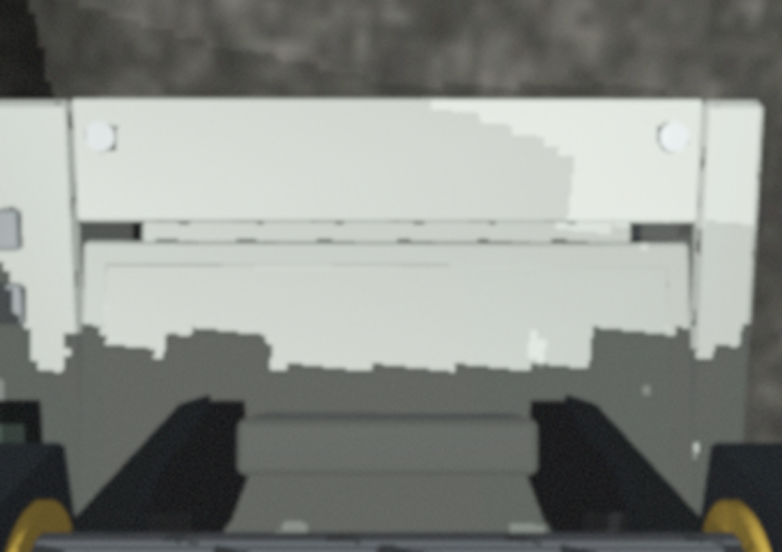

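The lip is now under the ledge: the rim at row 222 hides the lip's edge, and the cover is centred (82/688 inside 78/693). I'll set it on the seats, release, and then press the top edge with shut fingers.

```bash

python3 -m inch '[[-0.04,0,-0.01,0,55],[0,0,-0.05,0,55],[0,0,0,0,55]]' | grep -E 'pos|force'
python3 -m inch '[[0,0,-0.04,0,55],[0,0,0,0,55]]' | grep -E 'pos|force'
python3 -c "
from h import *
covertilt();pose(20)"
```

```text
tool_pos: [0.5019, 0.2649, 0.083]
contact_force: [0.5, 0.7, -2.0]
tool_pos: [0.5019, 0.2649, 0.082]
contact_force: [0.2, -0.0, -1.4]
tcp [0.5019 0.2649 0.082 ] pitch deg 20.47 roll -0.55 plate-top z at tcp x rel -3.4 14784 lower plate edge a -57.6 b range [-72.1  71.2] lip z,a -21.6 -64.0 5886 clock 21.6
liptop [-9.7 -8.2] lipbot [ -9.  -12.1] farbot [88.7  9.2] y 1.9
```

```bash

python3 -m inch '[[0,0,-0.05,0,55],[0,0,0,0,55]]' | grep -E 'pos|force'
python3 -m inch '[[0,0,-0.05,0,55],[0,0,0,0,55]]' | grep -E 'pos|force'
python3 -c "
from h import *
covertilt();pose(19)"
```

```text
tool_pos: [0.5021, 0.2651, 0.0809]
contact_force: [0.1, -0.3, -1.0]
tool_pos: [0.5025, 0.2651, 0.0799]
contact_force: [0.4, -1.0, 2.8]
tcp [0.5024 0.2651 0.08  ] pitch deg 19.33 roll -0.43 plate-top z at tcp x rel -3.3 15086 lower plate edge a -53.6 b range [-71.9  71.7] lip z,a -19.4 -64.0 5943 clock 22.05
liptop [-9.9 -9.3] lipbot [ -9.3 -13.3] farbot [88.9  6.3] y 2.1
```

The lower edge is on the seats and the pitch falls as I lower, so I can keep swinging it shut in the grip.

```bash

python3 -m inch '[[0,0,-0.08,0,55],[0,0,0,0,55]]' | grep -E 'pos|force'
python3 -m inch '[[0,0,-0.08,0,55],[0,0,0,0,55]]' | grep -E 'pos|force'
python3 -c "
from h import *
covertilt();pose(15)"
python3 -m inch '[[0,0,-0.08,0,55],[0,0,0,0,55]]' | grep -E 'pos|force'
python3 -c "
from h import *
covertilt();pose(12)"
```

```text
tool_pos: [0.5023, 0.2652, 0.0783]
contact_force: [-0.4, -1.9, 6.3]
tool_pos: [0.5024, 0.2653, 0.0774]
contact_force: [-1.8, -2.9, 15.6]
tcp [0.5023 0.2653 0.0773] pitch deg 17.29 roll 0.02 plate-top z at tcp x rel -2.6 15748 lower plate edge a -54.8 b range [-71.5  72.4] lip z,a -16.8 -63.7 6125 clock 22.5
liptop [-11.6  -7.8] lipbot [-11.2 -11.8] farbot [88.   0.9] y 2.2
tool_pos: [0.5026, 0.2654, 0.076]
contact_force: [-1.6, -3.8, 20.5]
tcp [0.5025 0.2654 0.076 ] pitch deg 16.76 roll 0.06 plate-top z at tcp x rel -1.6 16156 lower plate edge a -56.4 b range [-71.5  73.6] lip z,a -15.4 -63.7 6201 clock 22.75
liptop [-12.4  -6. ] lipbot [-12.2 -10. ] farbot [87.6 -2.5] y 2.3
```

```bash

python3 -m inch '[[0,0,0.04,0,88],[0,0,0,0,88],[0,0,0,0,88],[0,0,0.5,0,88],[0,0,1,0,88]]' | grep -E 'pos|force|open'
python3 -m inch '[[0,0,0.5,0,0],[0,0,0,0,0],[0,0,0,0,0],[0,0,0,0,0]]' | grep -E 'pos|force|open'
python3 - <<'E'
from h import *
s=snap('wrist');save(s,'w12.png',(150,40,490,300),2.3)
P=cloud(s);B=w2b(P)
m=(abs(B[...,1])<68)&(B[...,0]>5)&(B[...,0]<38)&(abs(B[...,2])<25)
q=B[m];f=np.linalg.lstsq(np.c_[q[:,:2],np.ones(len(q))],q[:,2],rcond=None)[0];print('phi',np.degrees(np.arctan(f[0])),np.degrees(np.arctan(f[1])),f[2])
t=r.get_state()['tool_pos'];v=b2w(78,0,30);print(w2b(t),((v-t)/.025).round(2),t)
E
```

```text
tool_pos: [0.5009, 0.2641, 0.1113]
contact_force: [1.2, 0.2, 0.3]
opening: 0.996
tool_pos: [0.5016, 0.2643, 0.1238]
contact_force: [-0.2, 0.6, -0.4]
opening: 0.659
phi 5.667755641938376 0.025504248869159026 -1.13975581653436
[54.64369651  1.46458787 52.4303458 ] [ 1.08  0.03 -0.72] [0.5016051  0.26441672 0.12372259]
```

View pics/w12.png

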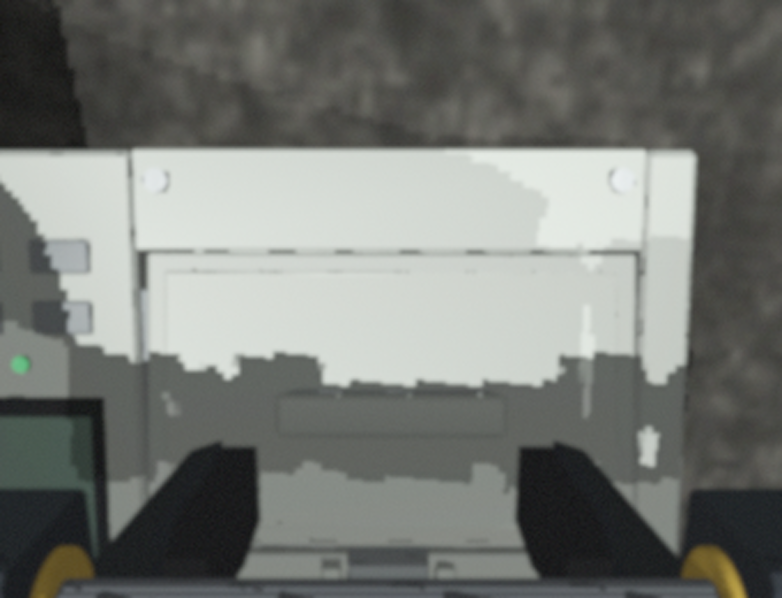

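Released: the cover is hooked, resting on the catch at φ = 5.7°, with its lower edge against the ledge (row 250). Now I press near the top edge.

```bash

python3 -m inch '[[0.5,0,0,0,0],[0.58,0.03,0,0,0],[0,0,0,0,0],[0,0,0,0,0]]' | grep -E 'pos|force|open'
python3 -m inch '[[0,0,-0.7,0,0],[0,0,-0.3,0,0],[0,0,0,0,0]]' | grep -E 'pos|force|open'
python3 -m inch '[[0,0,-0.2,0,0],[0,0,-0.1,0,0],[0,0,0,0,0]]' | grep -E 'pos|force|open'
python3 -c "
from h import *
print(w2b(r.get_state()['tool_pos']).round(1))"
```

```text
tool_pos: [0.5282, 0.2655, 0.1239]
contact_force: [-0.7, 0.2, 0.9]
opening: 0.249
tool_pos: [0.5275, 0.2647, 0.0976]
contact_force: [-0.5, -1.1, 0.7]
opening: 0.005
tool_pos: [0.5288, 0.2656, 0.0918]
contact_force: [0.8, 0.2, -0.0]
opening: 0.007
[75.9  0.4 16.3]
```

```bash

python3 -m inch '[[0,0,-0.2,0,0],[0,0,-0.2,0,0],[0,0,0,0,0]]' | grep -E 'pos|force'
python3 -m inch '[[0,0,-0.15,0,0],[0,0,0,0,0]]' | grep -E 'pos|force'
python3 -m inch '[[0,0,-0.15,0,0],[0,0,0,0,0]]' | grep -E 'pos|force'
```

```text
tool_pos: [0.5287, 0.2652, 0.0813]
contact_force: [0.8, 0.9, 0.3]
tool_pos: [0.5288, 0.2655, 0.0779]
contact_force: [0.2, 0.9, 0.1]
tool_pos: [0.5293, 0.266, 0.0749]
contact_force: [-0.5, 0.2, 2.6]
```

```bash

python3 -c "
from h import *
print(w2b(r.get_state()['tool_pos']).round(1))"
```

```text
[73.4  0.7 -0.5]
```

```bash

python3 -m inch '[[0,0,-0.1,0,0],[0,0,0,0,0]]' | grep -E 'pos|force'
python3 -m inch '[[0,0,-0.1,0,0],[0,0,0,0,0]]' | grep -E 'pos|force'
python3 -m inch '[[0,0,-0.1,0,0],[0,0,0,0,0]]' | grep -E 'pos|force'
```

```text
tool_pos: [0.5294, 0.2661, 0.0744]
contact_force: [-3.5, -3.2, 19.3]
tool_pos: [0.5294, 0.2661, 0.074]
contact_force: [-6.1, -7.8, 33.8]
tool_pos: [0.5295, 0.2661, 0.0737]
contact_force: [-9.8, -11.7, 50.3]
```

```bash

python3 -m inch '[[0,0,0.4,0,0],[0,0,1,0,0],[0,0,1,0,0],[0,0,1,0,0],[0,0,0,0,0]]' | grep -E 'pos|force'
python3 - <<'E'
from h import *
s=snap('wrist');P=cloud(s);B=w2b(P)
m=(abs(B[...,1])<68)&(B[...,0]>5)&(B[...,0]<38)&(abs(B[...,2])<25)
q=B[m];f=np.linalg.lstsq(np.c_[q[:,:2],np.ones(len(q))],q[:,2],rcond=None)[0];print('phi',np.degrees(np.arctan(f[0])),np.degrees(np.arctan(f[1])),f[2])
for x in (-8,10,25,40,65,75,85,90,95,100,105,110):
  print(x,[ (lambda k:(k.sum(),np.median(B[k][:,2]).round(1)) if k.any() else None)((abs(B[...,0]-x)<2.5)&(abs(B[...,1]-y)<6)&(B[...,2]<35)) for y in(-60,-30,0,30,60)])
t=s;save(s,'w13.png',(100,40,540,300),1.8)
E
```

```text
tool_pos: [0.5303, 0.2674, 0.1551]
contact_force: [-0.3, 0.2, -0.7]
phi 0.14610288340748748 0.015144817197750779 0.1349620417451836
-8 [(np.int64(116), np.float64(-0.1)), (np.int64(112), np.float64(-0.0)), (np.int64(113), np.float64(-0.0)), (np.int64(113), np.float64(-0.1)), (np.int64(110), np.float64(-0.0))]
10 [(np.int64(103), np.float64(0.1)), (np.int64(102), np.float64(0.0)), (np.int64(101), np.float64(0.2)), (np.int64(104), np.float64(0.2)), (np.int64(103), np.float64(0.2))]
25 [(np.int64(111), np.float64(0.1)), (np.int64(109), np.float64(0.3)), (np.int64(111), np.float64(0.1)), (np.int64(108), np.float64(0.2)), (np.int64(104), np.float64(0.2))]
40 [(np.int64(107), np.float64(0.2)), (np.int64(103), np.float64(0.5)), (np.int64(115), np.float64(1.2)), (np.int64(102), np.float64(0.8)), (np.int64(96), np.float64(0.2))]
65 [(np.int64(90), np.float64(0.3)), (np.int64(91), np.float64(0.1)), (np.int64(92), np.float64(0.2)), (np.int64(102), np.float64(0.1)), (np.int64(103), np.float64(0.2))]
75 [(np.int64(103), np.float64(0.1)), (np.int64(100), np.float64(0.1)), (np.int64(99), np.float64
[... 336 characters left out ...]
, np.float64(6.3)), (np.int64(84), np.float64(-4.2)), (np.int64(85), np.float64(-4.1))]
95 [(np.int64(108), np.float64(-0.3)), (np.int64(112), np.float64(-0.3)), (np.int64(98), np.float64(10.9)), (np.int64(111), np.float64(-0.3)), (np.int64(111), np.float64(-0.3))]
100 [(np.int64(95), np.float64(0.0)), (np.int64(94), np.float64(0.1)), None, (np.int64(90), np.float64(0.0)), (np.int64(92), np.float64(-0.1))]
105 [(np.int64(93), np.float64(0.1)), (np.int64(91), np.float64(0.1)), None, (np.int64(87), np.float64(0.1)), (np.int64(92), np.float64(-0.1))]
110 [(np.int64(98), np.float64(-0.3)), (np.int64(92), np.float64(-0.1)), None, (np.int64(61), np.float64(-0.0)), (np.int64(90), np.float64(-0.2))]
```

```bash
python3 - <<'E'
from h import *
s=load('wrist');P=cloud(s);B=w2b(P)
for y in(-50,-25,-5,0,5,25,50):
    c=np.argmin(abs(B[200:300,:,1]-y).mean(0)) if 0 else None
    k=(abs(B[...,1]-y)<.7)&(B[...,0]>82)&(B[...,0]<100)&(B[...,2]<20)&(B[...,2]>-12)
    q=B[k];q=q[q[:,0].argsort()];print(y,[(a.round(1),z.round(1)) for a,_,z in q])
for y in(-30,30):
    k=(abs(B[...,1]-y)<.7)&(B[...,0]>-5)&(B[...,0]<8)&(abs(B[...,2])<12);q=B[k];q=q[q[:,0].argsort()];print('low',y,[(a.round(1),z.round(1)) for a,_,z in q])
u=proj(s,b2w(90,0,5));print(u);x,y=int(u[0]),int(u[1])
save(s,'w14.png',(max(0,x-60),y-50,x+60,y+40),6)
E
```

```text
-50 [(np.float64(82.8), np.float64(-0.6)), (np.float64(83.5), np.float64(-0.1)), (np.float64(83.8), np.float64(-1.5)), (np.float64(84.4), np.float64(-0.6)), (np.float64(84.5), np.float64(-1.4)), (np.float64(85.0), np.float64(0.4)), (np.float64(85.1), np.float64(0.0)), (np.float64(86.1), np.float64(-1.3)), (np.float64(86.5), np.float64(0.8)), (np.float64(86.8), np.float64(-0.9)), (np.float64(87.7), np.float64(-1.0)), (np.float64(87.9), np.float64(-2.0)), (np.float64(88.9), np.float64(-3.5)), (np.float64(89.2), np.float64(-4.8)), (np.float64(89.9), np.float64(-4.1)), (np.float64(90.0), np.float64(-4.5)), (np.float64(90.6), np.float64(-3.9)), (np.float64(90.8), np.float64(-4.6)), (np.float64(91.6), np.float64(-4.7)), (np.float64(92.1), np.float64(-3.3)), (np.float64(92.7), np.float64(-2.2)), (np.float64(92.9), np.float64(-2.9)), (np.float64(93.1), np.float64(-0.6)), (np.float64(93.3), np.float64(-1.2)), (np.float64(93.9), np.float64(-0.1)), (np.float64(93.9), np.float64(-0.4)), (np.float64(94.7), np.float64(-0.2)), (np.float64(94.8), np.float64(-0.8)), (np.float64(95.5), np.float64(-0.4
[... 11389 characters left out ...]
.float64(-0.3)), (np.float64(1.5), np.float64(-0.4)), (np.float64(1.6), np.float64(0.3)), (np.float64(2.1), np.float64(-1.1)), (np.float64(2.3), np.float64(0.1)), (np.float64(3.0), np.float64(-0.0)), (np.float64(3.1), np.float64(0.4)), (np.float64(3.7), np.float64(-0.2)), (np.float64(3.7), np.float64(-0.1)), (np.float64(4.4), np.float64(-0.8)), (np.float64(4.5), np.float64(0.0)), (np.float64(5.1), np.float64(-0.8)), (np.float64(5.4), np.float64(1.0)), (np.float64(5.8), np.float64(-0.8)), (np.float64(6.0), np.float64(0.5)), (np.float64(6.8), np.float64(0.5)), (np.float64(6.8), np.float64(1.0)), (np.float64(7.5), np.float64(0.2)), (np.float64(7.7), np.float64(1.6))]
[315.89350161 223.4178069 ]
```

View pics/w14.png

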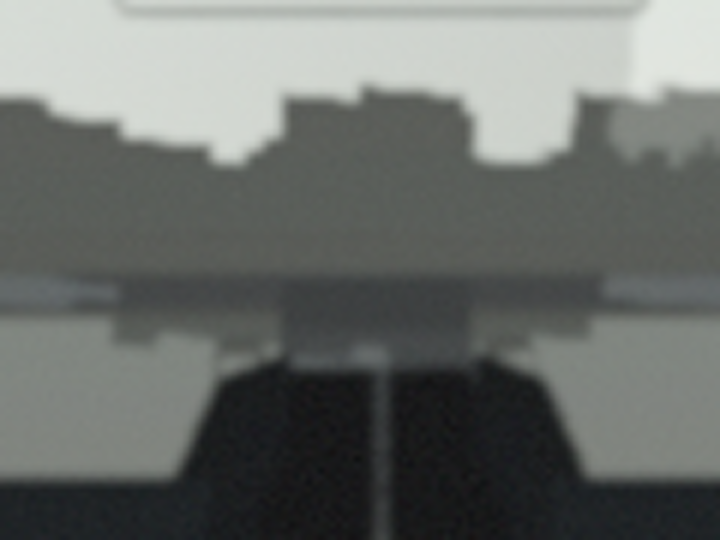

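The cover is flush, but its lower edge is against the ledge and its top edge is at x ≈ 88.2. The nose tip is also at about 88, so the catch barely overlaps. I'll nudge the cover about 3 mm up the slope by the front of its grip bar.

```bash
python3 - <<'E'
from h import *
st=r.get_state();t=st['tool_pos'];print(st['clock'],w2b(t).round(1))
a=b2w(22,0,60);b=b2w(22,0,4);print(((a-t)/.025).round(2),((b-a)/.025).round(2),((b2w(32,0,4)-b)/.025).round(2))
E
```

```text
26.55 [87.5  1.1 76.7]
[-2.45 -0.25 -1.11] [ 0.39  0.03 -2.21] [0.39 0.03 0.07]
```

```bash

python3 -m inch '[[-0.8,-0.1,0,0,0],[-0.8,-0.1,0,0,0],[-0.46,-0.02,0,0,0],[0,0,-1,0,0],[0,0,-1,0,0]]' | grep -E 'pos|force'
python3 -m inch '[[0,0,-0.8,0,0],[0,0,-0.4,0,0],[0,0,0,0,0]]' | grep -E 'pos|force'
python3 -c "
from h import *
print(w2b(r.get_state()['tool_pos']).round(1))"
```

```text
tool_pos: [0.4771, 0.2598, 0.1008]
contact_force: [0.7, -0.4, -0.1]
tool_pos: [0.4764, 0.2593, 0.0702]
contact_force: [-0.3, -0.0, 0.6]
[20.2 -1.5  4.2]
```

```bash

python3 -m inch '[[0.2,0.02,0.04,0,0],[0.2,0.02,0.04,0,0],[0,0,0,0,0]]' | grep -E 'pos|force'
python3 -m inch '[[0.08,0.01,0.015,0,0],[0,0,0,0,0]]' | grep -E 'pos|force'
python3 -m inch '[[0.08,0.01,0.015,0,0],[0,0,0,0,0]]' | grep -E 'pos|force'
python3 -c "
from h import *
print(w2b(r.get_state()['tool_pos']).round(1))"
```

```text
tool_pos: [0.4888, 0.2617, 0.075]
contact_force: [0.4, -0.5, -0.2]
tool_pos: [0.4892, 0.2616, 0.0749]
contact_force: [-2.5, 1.3, 2.0]
tool_pos: [0.4893, 0.2616, 0.0749]
contact_force: [-5.3, -0.7, 3.2]
[33.9 -0.3  6.5]
```

```bash

python3 -m inch '[[0.08,0.01,0.015,0,0],[0,0,0,0,0]]' | grep -E 'pos|force'
python3 -m inch '[[0.08,0.01,0.01,0,0],[0,0,0,0,0]]' | grep -E 'pos|force'
python3 -m inch '[[0.08,0.01,0.01,0,0],[0,0,0,0,0]]' | grep -E 'pos|force'
python3 -c "
from h import *
print(w2b(r.get_state()['tool_pos']).round(1),r.get_state()['clock'])"
```

```text
tool_pos: [0.4894, 0.2616, 0.0749]
contact_force: [-9.4, -0.4, 4.1]
tool_pos: [0.4895, 0.2616, 0.0749]
contact_force: [-13.3, -1.9, 5.4]
tool_pos: [0.4896, 0.2616, 0.075]
contact_force: [-17.4, -0.9, 6.3]
[34.2 -0.4  6.5] 28.65
```

```bash
cat >> h.py <<'E'
def edges(name='wrist'):
    s=snap(name);B=w2b(cloud(s))
    for y in(-60,-40,-20,0,20,40,60):
        k=(abs(B[...,1]-y)<(5 if y else 9))&(B[...,0]>60)&(B[...,0]<110)&(B[...,2]>-9)&(B[...,2]<15)
        q=B[k]
        g=q[(q[:,2]<-2.2)]
        n=q[(q[:,2]>1.7)&(q[:,0]>84)]
        pl=q[(q[:,0]<85)]
        print(y,len(q),'plate z',np.median(pl[:,2]).round(2) if len(pl) else None,'gap x',np.percentile(g[:,0],[3,97]).round(1) if len(g) else None,'nose x',np.percentile(n[:,0],[2,98]).round(1) if len(n)>9 else None)
    k=(abs(B[...,1])<10)&(B[...,0]>84)&(B[...,0]<94)&(abs(B[...,2])<13)
    q=B[k];print([(z,np.median(q[abs(q[:,2]-z)<1][:,0]).round(1),(abs(q[:,2]-z)<1).sum()) for z in range(-5,12,2) if (abs(q[:,2]-z)<1).any()])
    return s,B
E
python3 -c "
from h import *
edges()"
python3 -m inch '[[-0.4,-0.04,0,0,0],[-0.4,0,0.5,0,0],[0,0,1,0,0],[0,0,1,0,0],[0,0,1,0,0]]' | grep -E 'pos|force'
python3 -c "
from h import *
edges()
edges('scene')"
```

```text
-60 0 plate z None gap x None nose x None
-40 0 plate z None gap x None nose x None
-20 0 plate z None gap x None nose x None
0 1165 plate z 0.25 gap x [88.9 88.9] nose x [87.4 92.9]
20 0 plate z None gap x None nose x None
40 0 plate z None gap x None nose x None
60 0 plate z None gap x None nose x None
[(-3, np.float64(88.9), np.int64(1)), (-1, np.float64(87.0), np.int64(119)), (1, np.float64(86.2), np.int64(175)), (3, np.float64(88.3), np.int64(133)), (5, np.float64(89.3), np.int64(135)), (7, np.float64(90.3), np.int64(136)), (9, np.float64(91.3), np.int64(161)), (11, np.float64(92.2), np.int64(116))]
tool_pos: [0.478, 0.2617, 0.1653]
contact_force: [1.3, -0.3, -0.2]
-60 136 plate z 0.23 gap x None nose x None
-40 132 plate z 0.12 gap x None nose x None
-20 0 plate z None gap x None nose x None
0 12 plate z None gap x None nose x [95.5 99.6]
20 0 plate z None gap x None nose x None
40 134 plate z 0.0 gap x None nose x None
60 134 plate z 0.18 gap x None nose x None
[]
-60 28 plate z -1.61 gap x [ 62.8 103.8] nose x None
-40 23 plate z -1.55 gap x [ 69.8 107.7] nose x None
-20 25 plate z -2.37 gap x [ 69.9 104.4] nose x None
0 49 plate z -1.59 gap x [68.9 88.9] nose x [ 86.8 109.1]
20 40 plate z -2.39 gap x [66.7 95.7] nose x [ 88.2 108.6]
40 37 plate z -2.48 gap x [ 62.  107.4] nose x None
60 35 plate z -2.03 gap x [ 67.1 108. ] nose x None
[(-5, np.float64(87.6), np.int64(3)), (-3, np.float64(87.3), np.int64(2)), (1, np.float64(88.6), np.int64(2)), (3, np.float64(90.1), np.int64(3)), (5, np.float64(90.7), np.int64(2)), (7, np.float64(91.1), np.int64(3)), (9, np.float64(92.5), np.int64(1)), (11, np.float64(93.6), np.int64(1))]
```

```bash

python3 -m inch '[[0.8,0.05,0,0,0],[0.8,0.05,0,0,0],[0.5,0.05,-0.4,0,0],[0,0,0,0,0]]' | grep -E 'pos|force'
python3 -c "
from h import *
edges();print(r.get_state()['clock'])"
```

```text
tool_pos: [0.531, 0.2641, 0.1514]
contact_force: [-0.7, -0.1, -0.1]
-60 834 plate z 0.19 gap x [92.8 92.9] nose x None
-40 817 plate z 0.17 gap x [92.8 93. ] nose x None
-20 648 plate z 0.28 gap x [93.  93.1] nose x None
0 1163 plate z 0.2 gap x None nose x [87.9 95.4]
20 704 plate z 0.14 gap x None nose x [ 95.6 102.5]
40 838 plate z 0.19 gap x [93. 93.] nose x None
60 839 plate z 0.18 gap x [93.1 93.1] nose x None
[(-1, np.float64(87.0), np.int64(62)), (1, np.float64(85.9), np.int64(73)), (3, np.float64(88.1), np.int64(41)), (5, np.float64(89.1), np.int64(48)), (7, np.float64(90.2), np.int64(58)), (9, np.float64(91.3), np.int64(53)), (11, np.float64(93.0), np.int64(87))]
29.75
```

The cover did slide up on first contact, and its top edge is now at about 92.7, roughly 4.7 mm under the nose and flush. I'll retreat, check everything, and hand in.

```bash

python3 -m inch '[[-0.5,0,1,0,0],[-0.8,0,1,0,0],[-0.8,0,1,0,0],[-0.5,0,1,0,0],[0,0,0,0,0]]' | grep -E 'pos|force'
python3 - <<'E'
from h import *
s=snap('wrist');P=cloud(s);B=w2b(P)
for x in(2,6,12,25,38,70,80,86):
    k=(abs(B[...,0]-x)<1.5)&(abs(B[...,1])<70)&(B[...,2]>-12)&(B[...,2]<8);print(x,k.sum(),np.median(B[k][:,2]).round(2) if k.any() else None)
k=(abs(B[...,1])<55)&(B[...,0]>-3)&(B[...,0]<12)&(B[...,2]<-2);q=B[k];print('lip gap',len(q),np.percentile(q[:,0],[5,95]).round(1) if len(q) else '',np.median(q[:,2]) if len(q) else '')
t=snap('top');P=cloud(t);q=P[165:205,190:222].reshape(-1,3);q=q[q[:,2]>.03];print('bottle',q.min(0).round(3),q.max(0).round(3))
print(r.get_state()['clock']);r.finish_job()
E
```

```text
tool_pos: [0.463, 0.2672, 0.2562]
contact_force: [1.0, 1.1, -1.2]
2 273 -4.09
6 331 -0.57
12 311 0.3
25 352 0.09
38 266 0.22
70 342 0.15
80 151 0.3
86 137 0.25
lip gap 455 [0.1 4.7] -4.10991392036287
bottle [0.387 0.054 0.031] [0.665 0.515 1.536]
30.35
the job is handed in; nothing more can be done
```

The carriage is home and the bay cover is hooked, flush and latched. I handed the job in at 30.4 s of the 54 s allowed, with the robot touching nothing.

**Carriage:** my first stroke passed over the bar without touching it, because the real fingertips sit about 22 mm higher than `r.tips_ahead` implies. After correcting for that, I pushed it through the detent at about 10 N to its stop. It held firm there at 22 N, with its left face at bay y ≈ -21.5 mm (nominal -22).

**Cover:** I gripped the larger cover by the ends of its grip bar and tilted it on the catch. I then slid the lip under the ledge, released it and pressed the top edge down. It first settled too low on the slope for the catch to overlap, so I pushed it about 4 mm up by the grip bar.

**Last checks:**
- **Cover:** its top is within 0.3 mm of the face where it could be measured clear of the edges. The top edge is at x ≈ 92.7 mm, about 4.7 mm under the sprung-out catch nose. The gap at the lower edge is 4.7 mm, which leaves about 7 mm of lip under the ledge. The cover therefore sits near the upper end of its 2 mm play.
- **Force:** the firm press on the closed cover reached about 52 N on the fingertips before I backed off. That is below the 120 N wrist limit.
- **Wash bottle:** my final depth check failed because the robot was in the way of the top camera. The arm stayed clear of the bottle throughout and I saw no unexplained contact forces, but I have no final picture confirming it is upright.

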